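Shut the waffle iron, refit its control knob and hold it in

TASK

Get the waffle iron on the counter ready to heat: first shut its open lid fully, then pick up the loose metal control knob, turn it so that the flat in its hole matches the flat on the D-shaped control shaft beside the iron, and push it fully home. Then press knob and shaft down together against the spring, all the way in, and finish like that, still gripping the knob and holding it pressed; leave the other things on the counter where they are.

Things in the scene. Friction and masses are not known exactly. Their poses are not given: they have to be found in the camera images.
- waffle_iron: Round steel waffle iron with a black control box at its right, fixed to the counter. Origin on the counter under the centre of its round lower shell (180 mm across, seam 50 mm above the counter); its -x axis is the front (towards the robot, up to 0.25 rad off), +y its left. Shut, the iron is 88 mm high.
- iron_lid (a joint): Lid angle in rad: 0 shut (hard stop, rims meeting), positive open, up to 1.2; starts at 0.7 to 1.1. A stiff hinge (0.3 N m) holds the lid where it is left.
- lid_hinge (a point): Point on the lid's hinge axis at the rear of the iron, 98 mm behind its centre and 50 mm above the counter; the axis runs along the iron's y. The point turns with the lid: its -x axis points along the lid to its front, level when shut.
- lid_handle (a point): Middle of the lid's handle, moving with the lid: a straight black round bar, 16 mm thick, 90 mm long along y, between two 12 mm arms at its ends; 37 mm of free space between bar and lid. In the lid_hinge frame it lies at x -233, z +12 mm: with the lid shut it is 62 mm above the counter.
- knob: Loose aluminium control knob, 40 to 85 g, standing upright on the counter. Origin at the centre of its underside. Round skirt 50 mm across, 18 mm high. In the underside a D-shaped hole 15 mm deep, 26 mm across, its flat on the -x (pointer) side 5 mm from the centre; the lowest 3 mm are 1.5 mm wider all round. Pointer within 0.6 rad of world -x at the start.
- shaft_tip (a point): Centre of the top of the upright steel D-shaft, 22 mm above the control box's top. 24 mm across, flat 4 mm from the axis on the point's -x side, top 2 mm tapered; flat faces within 0.85 rad of world -x. Friction (0.04 N m) holds its turn. The knob fits with 1 mm play if its axes match the point's; fully home its underside is 15 mm below this point. Turned otherwise it stops on the tip.
- control_shaft (a joint): How far the shaft is pressed in, in m: 0 free, 0.005 fully in (hard stop). A spring pushes it back with 4 N at 0 and 9 N at 0.005. Fully in, the knob's underside stays 2 mm above the control box.
- sugar_dish: Small glass dish of lump sugar, 74 mm across, 30 mm high, a bystander; origin at the centre of its underside. It and the knob may have changed places: one stands at the left of the iron, one at the right.
- table_cup: Small white coffee cup, 62 mm high, a bystander at the right; origin under its centre.
- salt_shaker: Salt shaker, 76 mm high, 39 mm across, a bystander behind the control box; origin under its centre.
- toothpicks: Little glass of toothpicks, 66 mm high, 42 mm across, a bystander at the left of the iron; origin under its centre.
- spoon: Porcelain tasting spoon, 79 mm long, a bystander at the left front; origin under its centre.
- control_box_top (a point): Point on the control box's flat top, 55 mm above the counter, where the shaft comes out (x -20, y -145 mm of the waffle iron). The box is 100 mm (x) by 104 mm (y), centred here within 2 mm.
- knob_grip (a point): Middle of the knob's bar grip, 34 mm above its underside, on its axis. The upright bar on the skirt is 16 mm thick (knob y), 42 mm long (knob x -25 to +17 mm), 18 to 40 mm above the underside; its long end, with a thin dark line on top, is the pointer (knob's -x), on the same side as the flat of the hole.

How it is judged (in metres and radians):
On the way, in this order (a step that is already met when the one before it is completed fails the run):
1. the lid is fully shut (value of joint iron_lid below 0.025 rad), for 0.2 s.
2. the knob is fully home on the shaft, flat to flat (z of knob in the frame of shaft_tip below -0.0125 m and horizontal distance between knob and shaft_tip below 0.004 m and angle between the x axis of knob and the x axis of shaft_tip, either way round below 0.3 rad), for 0.2 s.
At the end, for the whole second after the job is handed in: Lid below 0.025 rad; knob home on the shaft (underside 12.5 mm or more below the tip, within 4 mm of the axis, upright within 0.1 rad, flats within 0.3 rad), gripped by the fingers (over 2 N) and pressed in by more than 3.5 of 5 mm, through the last second (all of step 2 and value of joint iron_lid below 0.025 rad and angle between knob's own z axis and vertical below 0.1 rad and value of joint control_shaft above 0.0035 m and contact force between the fingers and knob above 2 N); the arm keeps its last pose, push and grip.
It fails at once if a bystander is knocked over or moved by more than 40 mm (distance of any of sugar_dish, table_cup, salt_shaker, toothpicks, spoon from where it was at the start of the episode above 0.04 m or angle between any of table_cup, salt_shaker, toothpicks's own z axis and vertical above 0.7 rad).
It also fails if it takes over 56 s, if anything falls off the work surface, if the arm or the gripper's body presses on something with over 40 N, if the wrist force passes 120 N, or if a joint passes its speed limit or range.

ROBOT

A 6-joint arm with a two-finger parallel gripper is mounted at the origin on a cart in front of the work surface, level with it; the furniture and walls round the work are solid. World frame = base frame: x ahead of the robot, y to its left, z up, the work surface at z = 0. Lengths are in m, angles in degrees, forces in N, time in s.
With the tool pointing down it reaches from about 0.325 to 0.775 m from the base axis. Payload 5.5 kg.
Tool frame: the origin (TCP) lies at the centre of the arm's flange, where the gripper is bolted on; the fingertips stand 182 mm ahead of it and the grasp point (between the pads) lies 163 mm ahead of it; z points along the fingers, y is the line along which they close (so a half turn about z gives the same grasp; the last joint's range is limited). The gripper opens to 88 mm and grips with 3 to 60 N. Pads are 20 mm wide; open, the fingers measure 115 mm over their backs; the gripper's body (75 mm by 178 mm) begins 61 mm behind the grasp point.
Start: joints at [-74.983, 5.22, 70.514, -0, 104.267, -3.249], TCP at [0.188, -0.57, 0.405] pointing down, gripper open.
Joint ranges: [-164.24, 164.24], [-49.07, 125.15], [9.68, 141.18], [-86.29, 266.29], [3.28, 154.24], [-151.56, 151.56]. Speed limits (degrees/s): [147.25, 147.25, 172.46, 180, 180, 180].

INTERFACE

Orientations are given as [roll, pitch, yaw] about the fixed x, y, z axes, in that order (R = Rz(yaw) Ry(pitch) Rx(roll)).
In Python, from station import r gives the robot as it stands. The module is installed in compiled form; this text tells all that it offers. Calls block until the motion is done:
- r.reach(position, orientation): joint-space move of the TCP to a pose.
- r.servo_line(position, rotation=None, speed=0.15): straight line of the TCP; rotation=None keeps the orientation; speed is the mean speed in m/s.
- r.move_joints(angles): joint-space move.
- r.let_go() and r.grab(squeeze=None): open the fingers fully, or close them until they stop; squeeze is the grip in N (None keeps the last).
- r.wait(seconds).
- r.inverse_kinematics(position, orientation): joint angles nearest the present ones, or None.
- r.sense(): the state.
- r.snapshot(name): name is "scene" or "top"; returns a dict with "frame" (420x560x3 uint8, red, green, blue), "fx", "fy", "cx", "cy" (pixels), "R" (3x3) and "t" (3): a world point X has camera coordinates R X + t. Camera axes: x right, y down, z forward; pixel columns grow to the right and rows downward; lengths in m; the calibration is good to about 2 mm. A picture is of the moment at which its call begins. There is no depth.
A pose or a line that the arm cannot do raises r.IKError and nothing moves.
- r.hand_in(): hands the job in; it is judged then, once.
The state is a dict: "clock": time; "joints": joint angles; "joint_vel": joint speeds; "joint_torque": joint torques, N m; "tcp_pos": TCP position; "orientation": TCP orientation; "contact_force": force on the tool from outside, world axes, zero at the start; "torque": the same for the moment, N m; "opening": finger opening in m; "gripper_force": force on a finger pad.
Only numpy, scipy, OpenCV 4.12 (cv2) and the standard library are available. Lean on these libraries where they do the work, as an engineer would, in place of code of your own. Each camera call takes 0.05 s, during which the arm holds its last target. There are 200 camera calls.

## Working session

There is one attempt and no reset: what is moved stays moved. The work goes in short steps, each a Python script; the robot and the scene stay as the last script left them, time stands still between calls to the robot, and variables do not carry over. Pictures are saved under pics/ and viewed, at most 10 in all, crops included, and the job is handed in when it is done.

```bash
mkdir -p pics; python3 - <<'E'
from station import r
import cv2,json,numpy as np
for n in("scene","top"):
    s=r.snapshot(n); cv2.imwrite(f"pics/{n}0.png",cv2.resize(s["frame"][:,:,::-1],(800,600),interpolation=cv2.INTER_CUBIC)); np.savez(f"pics/{n}0.npz",**s)
    print(n,s["fx"],s["fy"],s["cx"],s["cy"],np.round(s["R"],3).tolist(),np.round(s["t"],3), "cam",np.round(-np.array(s["R"]).T@s["t"],3))
print(r.sense())
E
```

```text
scene 490.0360153856476 490.0360153856476 271.2508986952759 204.4450792973437 [[-0.456, -0.89, -0.012], [-0.55, 0.293, -0.782], [0.7, -0.349, -0.623]] [0.23  0.394 0.924] cam [-0.325  0.412  0.887]
top 488.6724832810911 488.6724832810911 275.951014396043 200.58030715126512 [[0.002, -1.0, 0.014], [-0.99, -0.004, -0.143], [0.143, -0.013, -0.99]] [-0.052  0.595  1.194] cam [ 0.418 -0.034  1.268]
{'clock': 0.1, 'joints': array([-7.49811760e+01,  5.25712526e+00,  7.05752040e+01,  2.05634023e-04,
        1.04265611e+02, -3.24663476e+00]), 'joint_vel': array([-0.04162649, -0.11641492, -0.13653682,  0.06524728, -0.02265397,
        0.02285281]), 'joint_torque': array([ 1.14386861e-03, -4.47857201e+01, -4.07569778e+01,  6.98382617e-02,
        2.84912658e-02, -1.23417099e-04]), 'tcp_pos': array([ 0.18808343, -0.56980828,  0.40363491]), 'orientation': array([-1.79902228e+02, -5.74584545e-03,  1.82655043e+01]), 'contact_force': array([ 1.09125532, -0.06954516, -0.22446208]), 'torque': array([ 0.01416074, -0.01648266, -0.00918971]), 'gripper_force': 0.0, 'opening': 0.08784790445247326}
```

View pics/scene0.png

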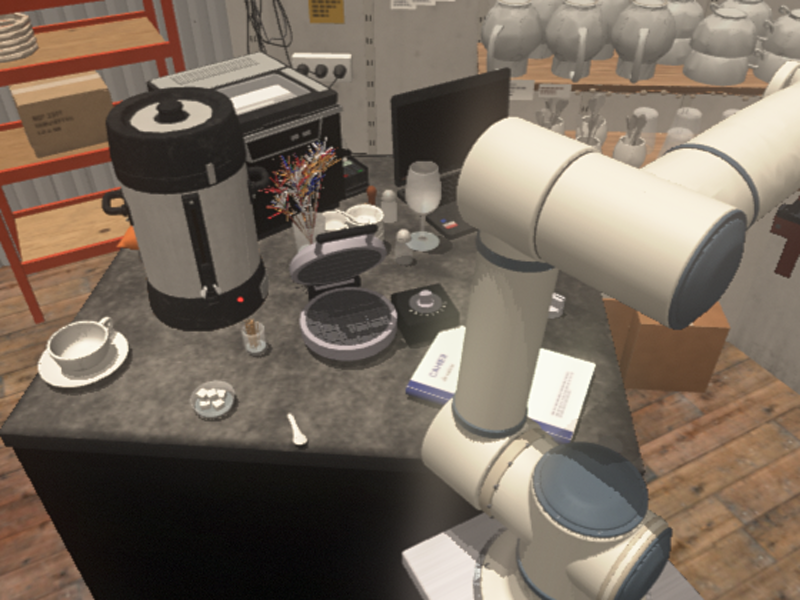

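View pics/top0.png

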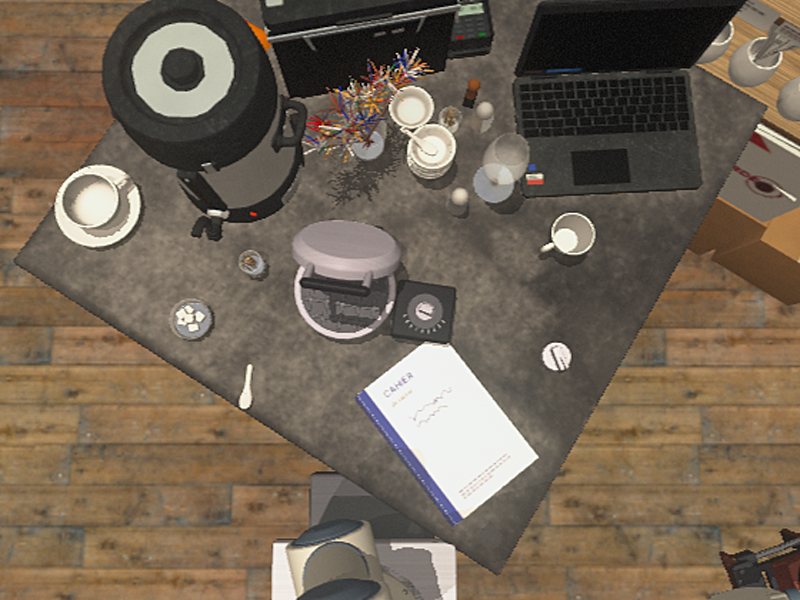

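The top view shows the iron at about (345,290), the box shaft at (425,310), the knob at right (557,357) and the sugar dish at left. The arm hides the knob in the scene view. I'll take enlarged crops.

```bash
python3 - <<'E'
import cv2,numpy as np
def crop(n,x0,y0,x1,y1,k,out):
    f=np.load(n)["frame"][:,:,::-1]; cv2.imwrite(out,cv2.resize(f[y0:y1,x0:x1],None,fx=k,fy=k,interpolation=cv2.INTER_CUBIC))
crop("pics/top0.npz",200,150,330,245,6,"pics/top0a.png")
crop("pics/scene0.npz",195,150,325,250,6,"pics/scene0a.png")
E
```

```text
(no output)
```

View pics/top0a.png

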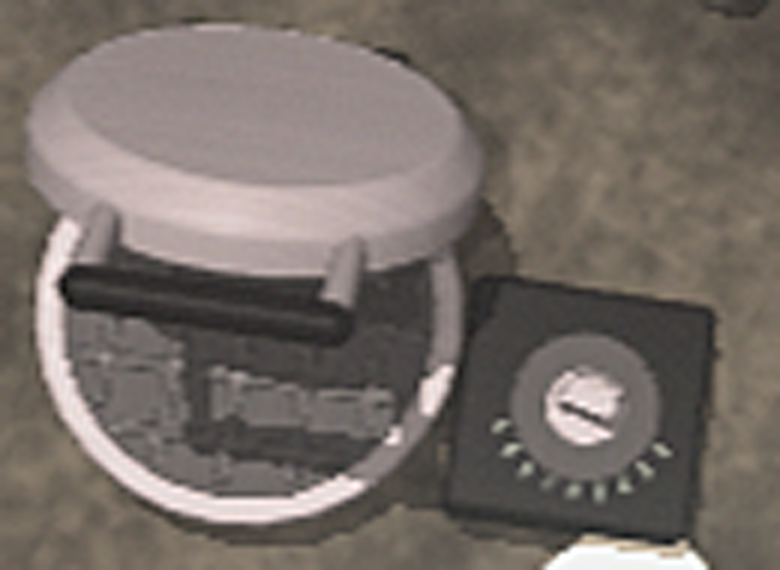

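View pics/scene0a.png

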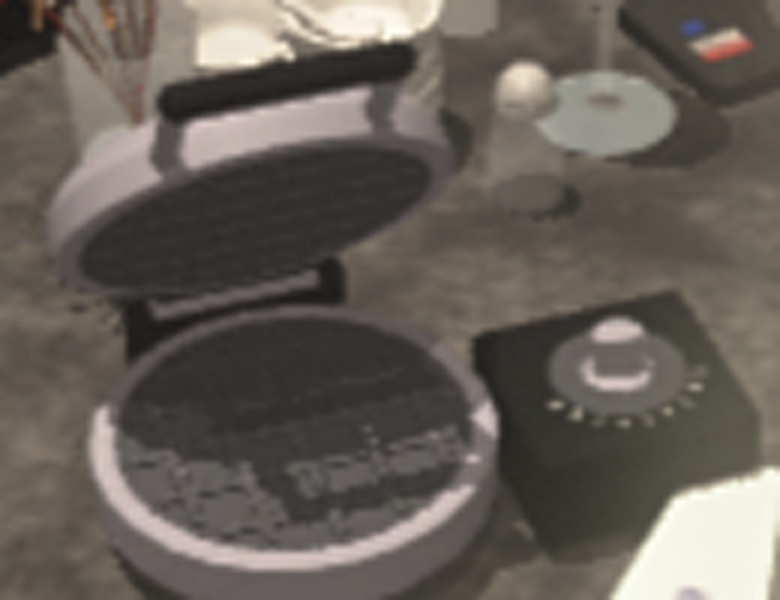

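The top crop shows the handle ends at (62,285) and (352,328), and the shaft flat as a dark line from (558,403) to (612,425). The scene crop shows the handle ends at (162,104) and (415,60), and the shaft top around (617,330).

```bash
cat > h.py <<'E'
import numpy as np,cv2
def K(s): return np.array([[s["fx"],0,s["cx"]],[0,s["fy"],s["cy"]],[0,0,1.]])
def P(s): return K(s)@np.c_[np.array(s["R"]),np.array(s["t"])]
def o(p,x0,y0,k): return np.array([x0+(p[0]+.5)/k-.5, y0+(p[1]+.5)/k-.5])
def tri(sa,a,sb,b):
    X=cv2.triangulatePoints(P(sa),P(sb),np.float64(a).reshape(2,1),np.float64(b).reshape(2,1))[:,0]; X=X[:3]/X[3]
    return X, [np.linalg.norm(proj(s,X)-p) for s,p in((sa,a),(sb,b))]
def proj(s,X):
    q=P(s)@np.r_[X,1]; return q[:2]/q[2]
def plane(s,p,z):
    d=np.array(s["R"]).T@np.linalg.inv(K(s))@np.r_[p,1]; c=-np.array(s["R"]).T@np.array(s["t"])
    return c+d*(z-c[2])/d[2]
E
python3 - <<'E'
from h import *
np.set_printoptions(precision=4,suppress=True)
T=dict(np.load("pics/top0.npz"));S=dict(np.load("pics/scene0.npz"))
t=lambda x,y:o((x,y),200,150,6); s=lambda x,y:o((x,y),195,150,6)
for n,a,b in[("hL",(66,285),(168,103)),("hR",(348,326),(410,61)),("shaft",(590,396),(617,330)),("boxBR",(714,312),(680,292)),("boxBL",(482,278),(474,334))]:
    print(n,*tri(T,t(*a),S,s(*b)))
a,b=plane(T,t(558,399),.077),plane(T,t(612,421),.077);print("flat",a,b,np.linalg.norm(a-b),np.degrees(np.arctan2(*(b-a)[:2][::1])), "centre",plane(T,t(590,400),.077))
c=[plane(T,t(*p),.055) for p in((482,278),(714,312),(695,540),(447,515))]
print("box",np.array(c),np.mean(c,0),"yaw",np.degrees(np.arctan2((c[0]-c[3])[1],(c[0]-c[3])[0])),np.degrees(np.arctan2((c[1]-c[2])[1],(c[1]-c[2])[0])),np.degrees(np.arctan2(-(c[1]-c[0])[0],-(c[1]-c[0])[1])),np.degrees(np.arctan2(-(c[2]-c[3])[0],-(c[2]-c[3])[1])))
print("knob",plane(T,np.array([557,357])*.7,.04))
E
```

```text
hL [0.5721 0.0893 0.2469] [np.float64(0.21559864750908875), np.float64(0.1948122940947366)]
hR [ 0.5587 -0.0093  0.2434] [np.float64(0.06469713609837695), np.float64(0.057158023921042495)]
shaft [ 0.5532 -0.1044  0.0751] [np.float64(0.05128738739124111), np.float64(0.047197681657665115)]
boxBR [ 0.5911 -0.1589  0.0505] [np.float64(0.3127986644993947), np.float64(0.2820402463105094)]
boxBL [ 0.6056 -0.0604  0.0523] [np.float64(0.17888834160681155), np.float64(0.16415293258692906)]
flat [ 0.5516 -0.0913  0.077 ] [ 0.5427 -0.1134  0.077 ] 0.023789383518498453 -157.85935200808862 centre [ 0.5512 -0.1044  0.077 ]
box [[ 0.6049 -0.0607  0.055 ]
 [ 0.5909 -0.1578  0.055 ]
 [ 0.4956 -0.1489  0.055 ]
 [ 0.5057 -0.0463  0.055 ]] [ 0.5493 -0.1034  0.055 ] yaw -8.275052448645228 -5.337636481603027 8.220711756196836 5.605924106933073
knob [ 0.4712 -0.3373  0.04  ]
```

Handle radius comes out at 230 mm against the nominal 233 mm, the lid is about 0.96 rad open, and the box and shaft heights agree with the text. The iron's yaw is about -7.3°. I'll close the lid now.

```bash
python3 - <<'E'
from station import r
from h import *
np.set_printoptions(precision=4,suppress=True)
psi=np.radians(-7.3); ux=np.array([np.cos(psi),np.sin(psi)])
hinge=np.array([.686,.0246]); ori=[180,0,-7.3]
def tip(th,dz=0): # bar centre at lid angle th
    a=th+np.arctan2(12,233); R=.2333
    xy=hinge-ux*(R*np.cos(a)-.003); return np.r_[xy,.05+R*np.sin(a)+.008+.182+dz]
print(tip(.962),tip(0))
r.grab(5)
p=tip(.962,.04); p[2]=max(p[2],.5)
r.reach([.25,-.5,.5],ori); r.reach(p,ori)
s=r.sense();print(s["clock"],s["tcp_pos"],s["contact_force"])
f0=s["contact_force"]
r.servo_line(tip(.962,.004),speed=.1)
for th in np.linspace(.92,0.0,14):
    r.servo_line(tip(th,-.002),speed=.12)
    f=r.sense()["contact_force"]-f0; print(round(th,2),f)
    if np.linalg.norm(f)>35: print("stop");break
r.servo_line(tip(0,-.005),speed=.03); s=r.sense();print(s["clock"],s["tcp_pos"],s["contact_force"]-f0)
r.wait(.3)
for n in("scene","top"):
    q=r.snapshot(n); np.savez(f"pics/{n}1.npz",**q)
f=np.load("pics/scene1.npz")["frame"][:,:,::-1]; cv2.imwrite("pics/scene1.png",cv2.resize(f,(800,600),interpolation=cv2.INTER_CUBIC))
E
```

```text
[0.5666 0.0399 0.438 ] [0.4579 0.0538 0.252 ]
4.2917 [0.5666 0.039  0.5   ] [ 0.2649 -0.1172  0.2268]
0.92 [-4.1511  0.9521  4.1116]
0.85 [-3.1466  0.973   4.7312]
0.78 [-0.9791  0.3902  1.6598]
0.71 [-0.2896 -0.0457 -0.2977]
0.64 [-0.3433 -0.4127 -0.3077]
0.57 [ 0.6106 -0.1242  0.0149]
0.5 [ 0.2207  0.1828 -0.2685]
0.42 [-0.2176  0.2753  1.0472]
0.35 [ 0.4122 -0.0209 -0.3248]
0.28 [-0.9422 -0.5907  0.1372]
0.21 [-0.324  -0.0392 -0.3724]
0.14 [-0.4013 -0.042  -0.1985]
0.07 [-0.4058 -0.1546  0.1967]
0.0 [ 1.6038 -0.21    4.2295]
9.3333 [0.4587 0.0539 0.2515] [-4.2934 -0.118  17.0742]
```

View pics/scene1.png

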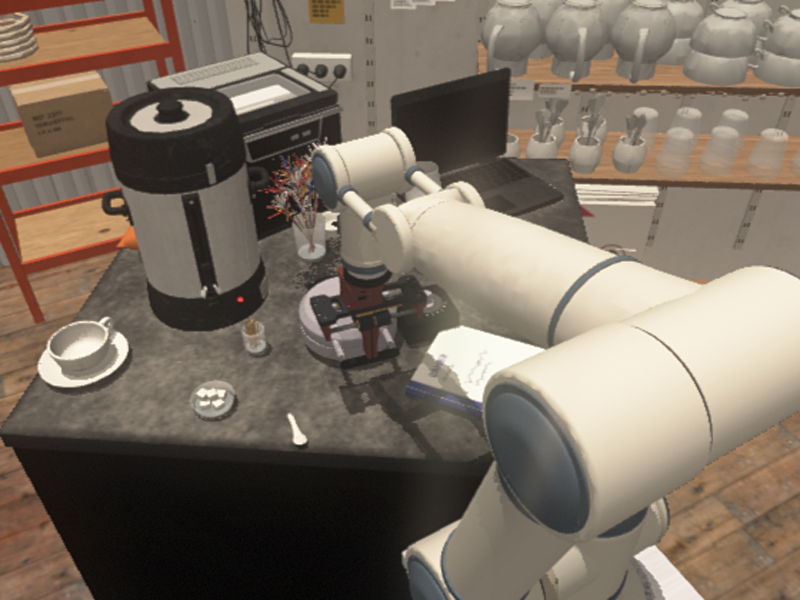

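The lid is down: there was 17 N of reaction with the tip 69 mm up. The arm still hides the knob, so I'll swing it left for two clear views of the knob and shaft.

```bash
python3 - <<'E'
from station import r
from h import *
np.set_printoptions(precision=4,suppress=True)
p=r.sense()["tcp_pos"]; r.servo_line([p[0],p[1],.36],speed=.2)
r.reach([.30,.30,.48],[180,0,40]); r.let_go()
for n in("scene","top"):
    q=r.snapshot(n); np.savez(f"pics/{n}2.npz",**q)
T=dict(np.load("pics/top2.npz"));S=dict(np.load("pics/scene2.npz"))
def crop(s,X,w,h,k):
    u=proj(s,X); x0,y0=int(u[0]-w/2),int(u[1]-h/2)
    print((x0,y0)); f=s["frame"][y0:y0+h,x0:x0+w,::-1]
    return cv2.resize(f,(w*k,h*k),interpolation=cv2.INTER_CUBIC)
kn=np.array([.471,-.337,.03]); sh=np.array([.551,-.104,.07])
a=np.hstack([crop(T,kn,39,29,10),crop(S,kn,39,29,10)]);b=np.hstack([crop(T,sh,39,29,10),crop(S,sh,39,29,10)])
cv2.imwrite("pics/close2.png",np.vstack([a,b])); print(r.sense()["clock"])
E
```

```text
(369, 235)
(365, 194)
(278, 202)
(278, 192)
13.1333
```

View pics/close2.png

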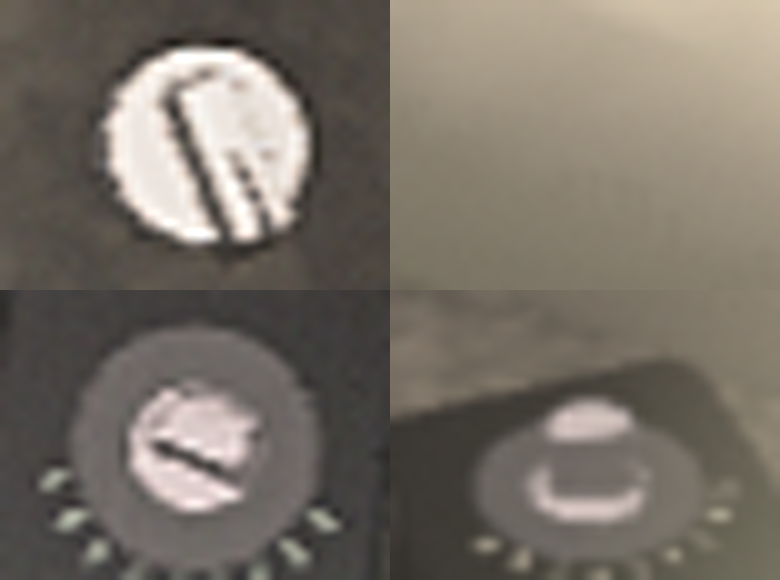

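The top views show the knob skirt centred at crop (206,146), with its bar edge running from (172,95) to (222,240) and its pointer line from (237,155) to (268,225). The shaft flat runs from about (152,147) to (235,183) in its own crop. The scene view stays blocked at the knob, so I'll take the knob's position from the top view at its known height and check it by contact.

```bash
python3 - <<'E'
from h import *
np.set_printoptions(precision=4,suppress=True)
T=dict(np.load("pics/top2.npz"));S=dict(np.load("pics/scene2.npz"))
k=lambda x,y:o((x,y),369,235,10); s=lambda x,y:o((x,y),278,202,10); ss=lambda x,y:o((x,y),278,192,10)
g=cv2.cvtColor(T["frame"],cv2.COLOR_RGB2GRAY)[235:264,369:408]
g=cv2.resize(g,None,fx=10,fy=10,interpolation=cv2.INTER_CUBIC)
m=(g>130).astype(np.uint8); c=max(cv2.findContours(m,0,1)[0],key=cv2.contourArea)
h=cv2.convexHull(c); e=cv2.fitEllipse(h);print("ellipse",e)
for z in(.009,.018):print("centre",plane(T,o(e[0],369,235,10),z))
yaw=lambda d:np.degrees(np.arctan2(d[1],d[0]))
for z,a,b in((.03,(222,240),(172,95)),(.04,(268,225),(237,155))):
    A,B=plane(T,k(*a),z),plane(T,k(*b),z);print("knob yaw",yaw(B-A),A,B)
A,B=plane(T,s(152,145),.07),plane(T,s(235,181),.07);print("shaft flat yaw",yaw(A-B)-90,A,B,np.linalg.norm(A-B))
# predicted tip outline D at guess, in both views
for X in(np.array([.551,-.104,.077]),):
    print("tip top/scene crop px",(proj(T,X)-[278,202])*10,(proj(S,X)-[278,192])*10)
    for y in(-20,-23,-26):
        w=np.radians(y);R=np.array([[np.cos(w),-np.sin(w)],[np.sin(w),np.cos(w)]])
        for q in((-.004,.0113),(-.004,-.0113),(.012,0)):
            Y=X+np.r_[R@q,0];print(y,q,(proj(T,Y)-[278,202])*10+4.5,(proj(S,Y)-[278,192])*10+4.5)
E
```

```text
ellipse ((207.80630493164062, 146.72915649414062), (196.10116577148438, 215.3252716064453), 123.5520248413086)
centre [ 0.4742 -0.3435  0.009 ]
centre [ 0.4738 -0.3413  0.018 ]
knob yaw 17.559425389397802 [ 0.4499 -0.3412  0.03  ] [ 0.4863 -0.3297  0.03  ]
knob yaw 22.49500576270838 [ 0.4534 -0.3504  0.04  ] [ 0.4708 -0.3432  0.04  ]
shaft flat yaw -23.433451630166374 [ 0.5525 -0.0921  0.07  ] [ 0.5436 -0.1125  0.07  ] 0.022276290155762508
tip top/scene crop px [197.4827 143.5049] [197.4358 125.101 ]
-20 (-0.004, 0.0113) [153.1317 147.4205] [162.1921 142.663 ]
-20 (-0.004, -0.0113) [239.8543 179.0595] [246.6277 135.2328]
-20 (0.012, 0) [218.4656 102.4005] [194.4868 101.8354]
-23 (-0.004, 0.0113) [153.2128 144.8777] [161.1069 141.3272]
-23 (-0.004, -0.0113) [238.1869 180.9784] [246.1714 136.6767]
-23 (0.012, 0) [220.849  103.3393] [196.8214 101.6702]
-26 (-0.004, 0.0113) [153.4275 142.3439] [160.1348 139.9601]
-26 (-0.004, -0.0113) [236.4199 182.807 ] [245.5933 138.1023]
-26 (0.012, 0) [223.1808 104.4005] [199.1697 101.5811]
```

Everything agrees: the knob axis is at (0.474,-0.342) with yaw about 19°, and the shaft is at (0.5505,-0.104) with yaw about -23°. I'll grasp the knob and bring it above the shaft.

```bash
python3 - <<'E'
from station import r
from h import *
np.set_printoptions(precision=4,suppress=True)
k=[.474,-.342]; sh=[.5505,-.104]
r.reach([.40,-.05,.45],[180,0,0])
r.reach([*k,.30],[180,0,19]); r.servo_line([*k,.2022],speed=.1)
s=r.sense();print(s["clock"],s["tcp_pos"],s["contact_force"])
r.grab(40); s=r.sense();print(s["opening"],s["gripper_force"],s["contact_force"],s["joints"])
r.servo_line([*k,.32],speed=.15); s=r.sense();print(s["opening"],s["gripper_force"],s["contact_force"])
r.reach([*sh,.30],[180,0,-23]); s=r.sense();print(s["clock"],s["tcp_pos"],s["orientation"],s["opening"],s["contact_force"],s["joints"])
im=[]
for n in("scene","top"):
    q=r.snapshot(n); np.savez(f"pics/{n}3.npz",**q); u=proj(q,np.r_[sh,.12]).astype(int)
    im.append(cv2.resize(q["frame"][u[1]-36:u[1]+36,u[0]-24:u[0]+24,::-1],(400,600),interpolation=cv2.INTER_CUBIC)); print(u)
cv2.imwrite("pics/held3.png",np.hstack(im))
E
```

```text
16.9 [ 0.4743 -0.3422  0.2032] [0.6235 0.0244 0.1936]
0.01568372071536032 39.99979019165039 [-0.125  -0.4408  0.1593] [-39.1449   6.0379  90.3251   0.0013  83.6385  31.8531]
0.01598688584601631 39.9995094537735 [ 1.2093 -0.0342 -1.2703]
20.0167 [ 0.5504 -0.1044  0.2994] [179.965    0.0511 -22.9652] 0.01579145980666516 [-0.5486 -0.7062 -0.9558] [-14.2149  -0.6138  87.1556  -0.0269  93.514   98.7486]
[298 191]
[298 214]
```

View pics/held3.png

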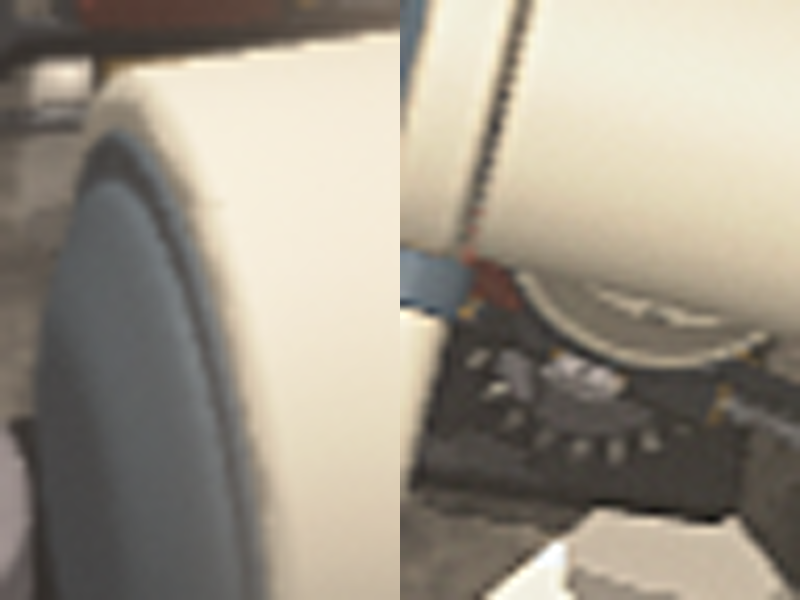

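The knob is held (opening 16 mm) and sits over the shaft. Its underside is at TCP z minus 0.203, so tip contact should come near 0.280, home near 0.265 and fully pressed near 0.260. I'll lower it with force checks.

```bash
python3 - <<'E'
from station import r
from h import *
np.set_printoptions(precision=4,suppress=True)
sh=[.5505,-.104]; r.servo_line([*sh,.284],speed=.08); f0=r.sense()["contact_force"]
for z in np.arange(.282,.2639,-.0015):
    r.servo_line([*sh,z],speed=.02); s=r.sense(); f=s["contact_force"]-f0
    print(round(z,4),s["tcp_pos"],f,s["torque"],s["opening"])
    if f[2]>14 or np.hypot(f[0],f[1])>15: print("stop");break
print(s["clock"])
E
```

```text
0.282 [ 0.5505 -0.104   0.2821] [0.6639 0.1653 0.5953] [ 0.0597  0.0376 -0.0326] 0.016035892480169636
0.2805 [ 0.5505 -0.1039  0.2805] [ 0.3151 -0.0858 -0.872 ] [ 0.0747 -0.0143 -0.0522] 0.015826483138233403
0.279 [ 0.5505 -0.104   0.2789] [ 0.8423 -0.16    0.7549] [ 0.0972 -0.0037 -0.01  ] 0.01567440133190084
0.2775 [ 0.5505 -0.104   0.2773] [0.3298 0.1106 0.3648] [ 0.0947 -0.0447 -0.0232] 0.015747275449646495
0.276 [ 0.5505 -0.104   0.2758] [-0.5881 -0.2669  1.88  ] [ 0.068   0.0147 -0.0146] 0.015687376963123407
0.2745 [ 0.5505 -0.104   0.2743] [0.0577 1.3083 0.2867] [0.0304 0.0372 0.0134] 0.01556578554602081
0.273 [ 0.5505 -0.104   0.2728] [0.5002 0.3298 0.2991] [ 0.0622 -0.0181 -0.0143] 0.0157497605675133
0.2715 [ 0.5505 -0.104   0.2713] [0.5405 0.062  0.8487] [ 0.0469  0.0044 -0.0427] 0.01560808732016555
0.27 [ 0.5505 -0.104   0.2698] [ 0.5549  0.0903 -0.0332] [ 0.0238 -0.0053 -0.0185] 0.015511217393853931
0.2685 [ 0.5505 -0.104   0.2683] [ 0.1732 -0.2132  0.7354] [ 0.0671  0.0224 -0.0537] 0.01584788904930629
0.267 [ 0.5505 -0.104   0.2668] [0.6975 0.8657 0.1166] [ 0.0535 -0.0092 -0.0319] 0.01582369857757872
0.2655 [ 0.5505 -0.104   0.2654] [-0.5095  0.1511 -0.0073] [0.0849 0.0204 0.0279] 0.015228127698355673
0.264 [ 0.5505 -0.104   0.2642] [0.2025 0.358  1.9963] [ 0.0208 -0.0572  0.0034] 0.015368719419455792
23.7167
```

It slid straight on. Now I'll press to the stop.

```bash
python3 - <<'E'
from station import r
from h import *
np.set_printoptions(precision=4,suppress=True)
sh=[.5505,-.104]; r.wait(.4)
f=r.sense()["contact_force"]; print(f)
for z in np.arange(.263,.2549,-.001):
    r.servo_line([*sh,z],speed=.02); r.wait(.15); s=r.sense(); f=s["contact_force"]
    print(round(z,4),s["tcp_pos"],f,s["gripper_force"],s["opening"])
    if f[2]>22: print("stop");break
r.wait(.5);s=r.sense();print(s["clock"],s["tcp_pos"],s["orientation"],s["contact_force"],s["gripper_force"])
S=r.snapshot("scene"); u=(270,205); cv2.imwrite("pics/fin.png",cv2.resize(S["frame"][140:260,170:330,::-1],(800,600),interpolation=cv2.INTER_CUBIC))
E
```

```text
[ 0.4738 -0.1222  0.9079]
0.263 [ 0.5506 -0.104   0.2634] [-0.3517 -0.4292  3.1917] 40.00054121017456 0.015741814415987848
0.262 [ 0.5505 -0.104   0.2622] [-0.4479  0.2203  4.7406] 40.00068962574005 0.015780519633864964
0.261 [ 0.5505 -0.104   0.2613] [-0.1329 -0.9806  5.0357] 40.00110447406769 0.01555426966645563
0.26 [ 0.5505 -0.104   0.2605] [-1.0318  1.0646  6.3998] 40.00124394893646 0.015599277094009541
0.259 [ 0.5505 -0.104   0.2597] [-0.8884  0.9616  6.4606] 40.00145494937897 0.015716025805270224
0.258 [ 0.5505 -0.104   0.2591] [-1.4274  1.1606  8.3481] 40.001848340034485 0.01566815195093021
0.257 [ 0.5505 -0.104   0.259 ] [-4.4678  1.1088 12.6165] 40.002763867378235 0.01571555392359685
0.256 [ 0.5505 -0.104   0.2589] [-4.8596  1.5588 17.4163] 40.00381886959076 0.015782076114426467
0.255 [ 0.5504 -0.104   0.2589] [-7.7084  3.1763 19.2702] 40.004841685295105 0.0157786255651541
28.2167 [ 0.5504 -0.104   0.2589] [-179.9842   -0.155   -22.9987] [-6.3946  1.4759 20.7973] 40.004791617393494
```

View pics/fin.png

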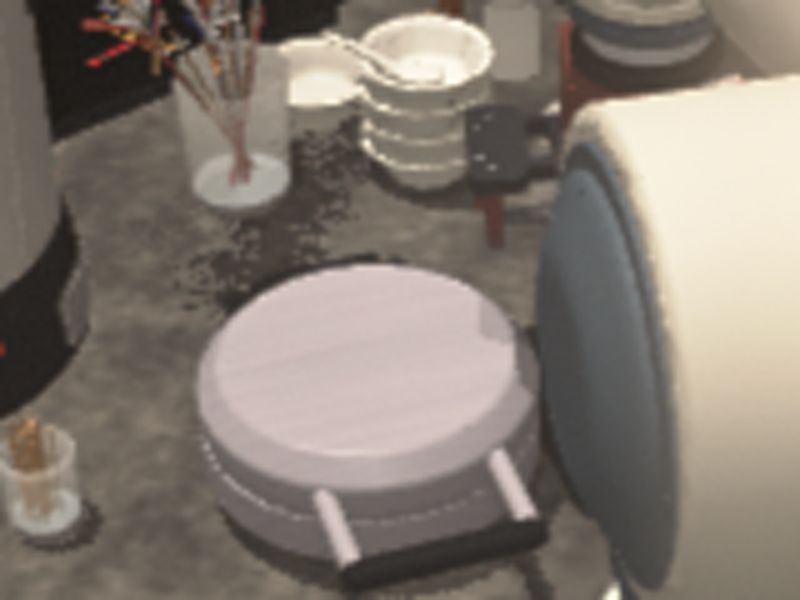

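The picture shows the lid shut, with its seam closed and the handle low at about (445,555). The spring force climbed to about 9 N, then the reaction jumped to about 21 N at a constant height, which is the hard stop. I'm handing in.

```bash
python3 -c "
from station import r
print(r.hand_in())"
```

```text
the job is handed in; nothing more can be done
None
```

I handed the job in at about 28 s of the 56 s: the lid is shut, and the knob is home on the D-shaft, gripped at 40 N and held pressed at the hard stop (about 21 N); `hand_in()` returned no verdict, so I can't confirm how it was judged.

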